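# Dock the spray bottle on the packing bench

## Task

Slide the tall spray bottle along the bench, standing, into the steel dock by pushing it low down, never lifting or tipping it and never touching its black spray head. Keep pushing until it has driven the loose metal block in the lane back against the end stop, and press it home there with a steady push of about 18 N for half a second, while the gate is still open; never push bottle or gate harder than 30 N. Then swing the gate bar fully shut behind the bottle, leaving the other things on the bench alone.

Things in the scene. Friction and masses are not known exactly. Their poses are not given: they have to be found in the camera images.
- bottle: Upright white plastic trigger-spray bottle, loose, 0.5 to 0.9 kg. Round body 88 mm in diameter up to 180 mm, sloping shoulder to 217 mm, black head above (267 mm in all). Too wide to grasp. Origin: centre of its underside, z up. Pushed at 35 mm height or lower it slides; pushed higher it tends to tip. A vertical gripper's body would hit it: lean the tool.
- spray_head: Black trigger spray head on top of the bottle, fixed to it; same origin and axes as the bottle (underside centre). It fills heights 217 to 267 mm, within 58 mm of the bottle's axis (nozzle included) (a grey trigger hangs to 190 mm). Not to be touched.
- dock: Steel dock fixed to the bench, a lane with the bench as floor. Origin: middle of its open mouth, at bench height; x into the lane, y left, z up. Side rails 15 mm high, x = 0 to 170 mm, inner faces y = +-49, outer +-59 mm. The rigid dark end stop, 40 mm high, is clamped across it, its face at x = 120 to 146 mm: not measured, find it by feel. Home, the bottle has its axis 68 mm before that face.
- block: Loose bare metal block, 24 mm long (along the lane), 86 mm wide, 34 mm high, 0.5 kg, lying across the lane on the bench between rails and end stop. Origin: centre of its underside; x along the lane. The bottle pushes it back some 20 to 60 mm until it meets the end stop. It takes about 2 to 4 N to slide it.
- gate (a joint): Steel gate bar hinged on a vertical pin at dock x = -2, y = +66 mm. Value (rad): 0 shut (bar across the mouth, along dock -y), growing as it swings outwards; 1.57 straight out (dock -x), at most 2.5. Bar 8 mm thick, 14 to 34 mm high, reaching 128 mm from the pin. Stays where it is left; about 1 N at its free end moves it; rigid stop at 0.
- gate_tip (a point): Free end of the gate bar, 128 mm from the pin, 24 mm above the bench.
- bolt_bin: Red open bin of bolts, 120 x 160 x 70 mm, bystander; origin at the centre of its underside.
- screw_carton: White carton with a red band, 90 x 130 x 60 mm, bystander; origin at the centre of its underside.
- tape_roll: Grey roll of tape lying flat, 100 mm in diameter, 48 mm high, bystander; origin at the centre of its underside.
Things that resemble listed ones, but are neither listed nor needed, are in the scene too. Several things look just like the block: the one meant starts nearest to the robot's base. Of the things that look like the dock, the smaller one is meant.

How it is judged:
On the way, in this order (a step that is already met when the one before it is completed fails the run):
1. the bottle stands between the rails, its axis past the mouth (y of bottle in the frame of dock between -0.009 and 0.009 m and x of bottle in the frame of dock above 0 m and angle between bottle's own z axis and vertical below 0.15 rad), for 0.1 s.
2. gate open, the bottle is pressed home against the block and end stop with at least 9 N for 0.3 s (contact force between bottle and block above 9 N and x of block in the frame of dock above 0.105 m and value of joint gate above 0.8 rad), for 0.3 s.
At the end, for the whole second after the job is handed in: Bottle upright (0.05 rad) and still on the bench, its axis within 9 mm of the lane's middle and over 46 mm inside the mouth; the block's middle over 104 mm inside; bottle against the block (centres within 62 mm, touching is 56); gate shut within 0.06 rad and still (y of bottle in the frame of dock between -0.009 and 0.009 m and x of bottle in the frame of dock above 0.046 m and x of block in the frame of dock above 0.104 m and horizontal distance between bottle and block below 0.062 m and value of joint gate below 0.06 rad and angle between bottle's own z axis and vertical below 0.05 rad and height (world z) of bottle below 0.005 m and linear speed of bottle below 0.01 m/s and velocity of joint gate below 0.05 rad/s).
It fails at once if the bottle is tipped by more than 0.2 rad (angle between bottle's own z axis and vertical above 0.2 rad).
It fails at once if the bottle is lifted more than 12 mm off the bench (height (world z) of bottle above 0.012 m).
It fails at once if the robot touches the spray head (contact force between any of the arm, the fingers and spray_head above 0.5 N).
It fails at once if the robot pushes the bottle or the gate with more than 30 N (contact force between any of the arm, the fingers and bottle above 30 N or contact force between any of the arm, the fingers and gate above 30 N).
It fails at once if the bolt bin, the carton or the tape roll is moved by more than 20 mm (distance of any of bolt_bin, screw_carton, tape_roll from where it was at the start of the episode above 0.02 m).
It also fails if it takes over 72 s, if anything falls off the work surface, if the arm or the gripper's body presses on something with over 40 N, if the wrist force passes 120 N, or if a joint passes its speed limit or range.

## Robot

A 6-joint arm with a two-finger parallel gripper is mounted at the origin on the work surface. World frame = base frame: x ahead of the robot, y to its left, z up, the work surface at z = 0. Lengths are in m, angles in rad, forces in N, time in s.
With the tool pointing down it reaches from about 0.25 to 0.775 m from the base axis. Payload 4 kg.
Tool frame: the origin (TCP) lies at the very end of the fingers, on their centre line; the grasp point (between the pads) lies 19 mm behind it; z points along the fingers, y is the line along which they close (so a half turn about z gives the same grasp; the last joint's range is limited). The gripper opens to 94 mm and grips with 3 to 60 N. Pads are 16 mm wide; open, the fingers measure 119 mm over their backs; the gripper's body (75 mm by 177 mm) begins 78 mm behind the grasp point.
Start: joints at [-1.271, 0.087, 1.371, -0, 1.684, -0.103], TCP at [0.216, -0.506, 0.206] pointing down, gripper open.
Joint ranges: [-3.1, 3.1], [-0.76, 2.03], [0.27, 2.55], [-1.08, 4.22], [0.17, 2.65], [-2.57, 2.57]. Speed limits (rad/s): [2.79, 2.79, 3.14, 3.14, 3.14, 3.14].

## Interface

Orientations are given as [roll, pitch, yaw] about the fixed x, y, z axes, in that order (R = Rz(yaw) Ry(pitch) Rx(roll)).
In Python, from bench import robot gives the robot as it stands. The module is installed in compiled form; this text tells all that it offers.
- The arm moves only by the tool move_arm, never from a script. Its argument "deltas" is one flat list of numbers, 7 for each row, row after row: the turn, a rotation vector about the tool's x, y, z in rad, then the shift along the tool's x, y, z in cm, then the closure, from -1 (fully open) to 1 (shut). A call has 1 to 8 rows; each row is the pose to reach, as a shift and turn from the pose commanded when the call began, along the tool's axes at that moment; what a row does not reach only later rows make up. A row lasts 1/10 s, in which the tool goes at most 50 mm and 8.59 degrees, less where a joint would pass 70% of its speed; a pose out of reach is approached as far as the arm can. A call with a gripper value outside its range is refused whole. The fingers move at their own pace and stop on an object; the grip force is fixed at half the most. Time passes only in rows, so rows that repeat a pose let the fingers close. It gives the time, the measured TCP pose, the force, the opening and the grip force at its end, in the units of the state.
- robot.get_obs(): the state, without advancing time (a new reading comes with each control period).
- robot.snapshot(name): name is "scene" or "top" or "wrist"; returns a dict with "image" (400x640x3 uint8, red, green, blue), "depth" (400x640 float32, m along the optical axis (not along the pixel's ray), 0 where there is no reading), "fov_y" (degrees; the focal length in pixels is half the picture's height over the tangent of half this angle, whatever the lens; pixels are square), "cx", "cy" (the principal point, pixels), "origin" and "orientation" of the camera in the world; the wrist camera has in their place "T_tool_cam" (4x4, takes a point from camera to tool coordinates, whose origin is the TCP and whose axes are the flange's). Camera axes: x right, y up, looking along -z (the intrinsics and any distortion apply to the point x, -y, -z); pixel columns grow to the right and rows downward; lengths in m; the calibration is good to about 2 mm. A picture is of the moment at which its call begins: read the wrist's pose just before it.
- robot.close_job(): hands the job in; it is judged then, once.
The state is a dict: "time": time; "joint_positions": joint angles; "qvel": joint speeds; "joint_torque": joint torques, N m; "tool_pos": TCP position; "ee_rot": TCP orientation; "wrist_force": force on the tool from outside, world axes, zero at the start; "wrist_torque": the same for the moment, N m; "width": finger opening in m; "finger_force": force on a finger pad.
Only numpy, scipy, OpenCV 4.12 (cv2) and the standard library are available. Lean on these libraries where they do the work, as an engineer would, in place of code of your own. Each camera call takes 0.05 s, during which the arm holds its last target. There are 200 camera calls.

## Working session

There is one attempt and no reset: what is moved stays moved. The work goes in short steps, Python scripts to look and compute and a tool call to move; the robot and the scene stay as the last step left them, time stands still between calls to the robot, and variables do not carry over. Pictures are saved under pics/ and viewed, at most 10 in all, crops included, and the job is handed in when it is done.

Besides the shell and the picture viewer there is one more tool, called by a JSON object that holds its "fn" and its "kwargs". move_arm: Moves the arm, as the interface text tells. Its arguments: {"type":"object","properties":{"deltas":{"type":"array","items":{"type":"number"}}},"required":["deltas"]}

```bash
mkdir -p pics
cat > h.py <<'E'
import numpy as np, cv2, pickle
from scipy.spatial.transform import Rotation as R
def rot(o):
    o=np.array(o,float)
    if o.shape==(3,3): return o
    if o.shape==(4,): raise ValueError(o)
    return R.from_euler('xyz',o).as_matrix()
def cast(s,u,v,z):
    f=s['image'].shape[0]/2/np.tan(np.radians(s['fov_y'])/2)
    d=rot(s['orientation'])@np.array([(u-s['cx'])/f,-(v-s['cy'])/f,-1]); o=np.array(s['origin'])
    return o+d*(z-o[2])/d[2]
def cloud(s):
    h,w=s['depth'].shape; f=h/2/np.tan(np.radians(s['fov_y'])/2)
    v,u=np.mgrid[:h,:w]; D=s['depth']
    p=np.stack([(u-s['cx'])/f*D,-(v-s['cy'])/f*D,-D],-1)
    return p@rot(s['orientation']).T+np.array(s['origin'])
E
python3 - <<'E'
from bench import robot
from h import *
for n in ['scene','top']:
    s=robot.snapshot(n); pickle.dump(s,open(n+'.pkl','wb'))
    cv2.imwrite(f'pics/{n}.png',s['image'][:,:,::-1])
    print(n,{k:v for k,v in s.items() if k not in('image','depth')})
print(robot.get_obs())
E
```

```text
scene {'fov_y': 54.021031622556514, 'cx': 321.7417289703583, 'cy': 194.5327914615056, 'origin': array([ 1.16504873, -0.35350332,  0.91799945]), 'orientation': array([ 0.71817276, -0.01664863,  1.11038346])}
top {'fov_y': 48.215820811577316, 'cx': 311.60473532097194, 'cy': 197.64159893524223, 'origin': array([ 0.33663163, -0.01336804,  1.40535029]), 'orientation': array([ 0.10379686, -0.0151333 , -1.59534533])}
{'time': 0.1, 'joint_positions': array([-1.27110246e+00,  8.79103963e-02,  1.37207374e+00, -4.13780791e-05,
        1.68359043e+00, -1.03083962e-01]), 'qvel': array([-0.00115947, -0.00143962, -0.00445115, -0.00131597, -0.00027463,
        0.00022288]), 'joint_torque': array([ 2.17317625e-03, -3.41251302e+01, -3.03300941e+01,  7.20569585e-02,
        3.03614361e-02, -9.17150123e-05]), 'tool_pos': array([ 0.21543384, -0.50552739,  0.20442011]), 'ee_rot': array([-3.13961703e+00, -1.63035891e-04,  4.02773051e-01]), 'wrist_force': array([-0.00469141,  0.32125922,  0.15655561]), 'wrist_torque': array([-0.00288472,  0.03689707, -0.07107634]), 'finger_force': 0.0, 'width': 0.09432992281163304}
```

View pics/top.png

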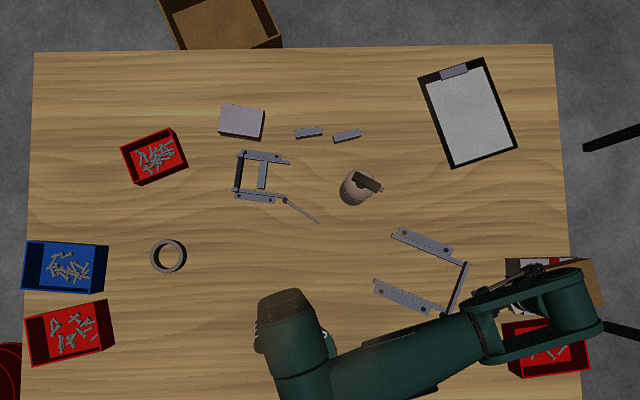

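View pics/scene.png

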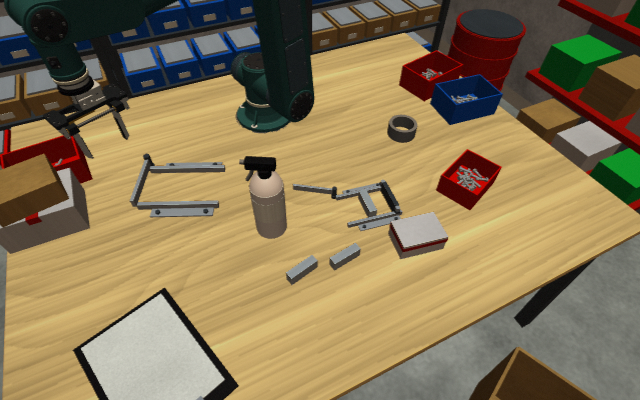

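Candidates (top image):
- **Dock:** the small one at (262,175) or the big one at (430,270). I take the small one.
- **Block:** the one in the lane at (262,175), or the loose ones at (308,132) and (346,136). I take the one in the lane, nearest the base, and will check that.
- **Bottle:** only the one at (355,188).
- **Gate:** hinged at (285,200), tip at (318,222), so it is open.

Run:
```python
from h import *
s=pickle.load(open('top.pkl','rb'))
for n,u,v,z in [('block',262,175,.034),('b2',308,132,.034),('b3',346,136,.034)]:
    p=cast(s,u,v,z);print(n,p.round(3),np.hypot(*p[:2]).round(3))
im=s['image'][120:240,210:400]; cv2.imwrite('pics/crop.png',cv2.resize(im,None,fx=4,fy=4,interpolation=cv2.INTER_CUBIC)[:,:,::-1])
# bottle body from both depth clouds: points with height 40..170
for n in ['top','scene']:
    q=pickle.load(open(n+'.pkl','rb'));P=cloud(q).reshape(-1,3);P=P[q['depth'].ravel()>0]
    m=(P[:,2]>.04)&(P[:,2]<.175)&(abs(P[:,0]-.42)<.15)&(abs(P[:,1]+.1)<.12)
    B=P[m]; print(n,len(B),B.min(0).round(3),B.max(0).round(3))
    if len(B)>20:
        from scipy.optimize import least_squares
        r=least_squares(lambda c:np.hypot(B[:,0]-c[0],B[:,1]-c[1])-.044,B[:,:2].mean(0),loss='soft_l1',f_scale=.003); print('bottle',r.x.round(4),np.median(abs(r.fun)))
```

```text
block [0.553 0.114 0.034] 0.565
b2 [ 0.686 -0.031  0.034] 0.687
b3 [ 0.671 -0.15   0.034] 0.687
top 180 [ 0.409 -0.207  0.041] [0.524 0.014 0.175]
bottle [ 0.4991 -0.1684] 0.000272418249520949
scene 1044 [ 0.492 -0.214  0.04 ] [ 0.547 -0.128  0.175]
bottle [ 0.4994 -0.1695] 0.0006282358696037063
```

View pics/crop.png

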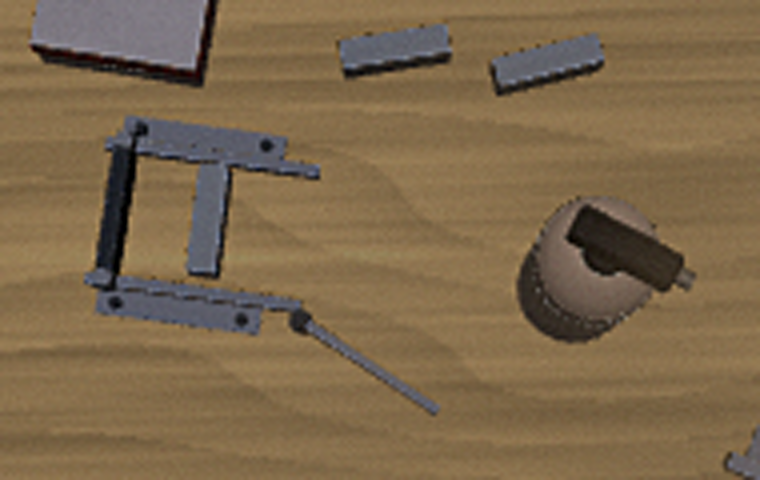

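The crop shows the small dock with its mouth to the right and the dark end stop at the left. The block lies in the lane at crop (208,218), the pin is at (300,320), the gate tip at (437,410) and the bottle at about (580,270).

Run:
```python
from h import *
s=pickle.load(open('top.pkl','rb'))
c=lambda x,y,z:cast(s,210+x/4-.4,120+y/4-.4,z)
pts=dict(ur=c(318,173,.015),lr=c(300,302,.015),ul=c(108,142,.015),ll=c(90,276,.015),pin=c(300,320,.034),tip=c(437,408,.034),blk=c(210,218,.034))
for k,v in pts.items():print(k,v.round(4))
# dock axis from thin strips
d=(pts['ur']-pts['ul'])[:2]+(pts['lr']-pts['ll'])[:2]; d=-d/np.linalg.norm(d); print('axis',d,np.degrees(np.arctan2(d[1],d[0])),np.linalg.norm((pts['ur']-pts['ul'])[:2]),np.linalg.norm((pts['ur']-pts['lr'])[:2]))
# from cloud: heights
for n in ['top','scene']:
    q=pickle.load(open(n+'.pkl','rb'));P=cloud(q);D=q['depth']
    m=((P[...,2]>.027)&(P[...,2]<.045)&(abs(P[...,0]-.53)<.12)&(P[...,1]>-.06)&(P[...,1]<.22)).astype(np.uint8)
    k,L,st,ce=cv2.connectedComponentsWithStats(m)
    for i in range(1,k):
        if st[i,4]>15:
            B=P[L==i]; r=cv2.minAreaRect((B[:,:2]*1000).astype(np.float32)); print(n,st[i,4],B.mean(0).round(4),r)
```

```text
ur [0.5927 0.0302 0.015 ]
lr [0.4909 0.0463 0.015 ]
ul [0.6211 0.1951 0.015 ]
ll [0.515  0.2098 0.015 ]
pin [0.4748 0.0457 0.034 ]
tip [ 0.4045 -0.058   0.034 ]
blk [0.5558 0.1139 0.034 ]
axis [0.15798775 0.98744107] 80.90988274345831 0.1672330663490348 0.10314870139790083
top 188 [0.5639 0.1875 0.0389] ((563.9797973632812, 188.0001678466797), (15.548998832702637, 123.1047592163086), 80.83116149902344)
top 220 [0.5558 0.1159 0.0346] ((556.4564208984375, 115.97647857666016), (24.2998104095459, 86.1439208984375), 81.92765808105469)
top 111 [0.4467 0.0047 0.0352] ((443.4372253417969, 2.8080596923828125), (120.734619140625, 13.565926551818848), 53.667991638183594)
scene 207 [0.5726 0.1838 0.0379] ((568.9732666015625, 185.69300842285156), (15.766319274902344, 123.17821502685547), 81.51100158691406)
scene 146 [0.4489 0.002  0.034 ] ((445.0303955078125, -1.0207939147949219), (125.89537811279297, 13.637885093688965), 55.179935455322266)
scene 211 [0.5603 0.113  0.0342] ((556.9877319335938, 114.50978088378906), (24.90770149230957, 88.79707336425781), 81.37185668945312)
```

```bash
cat >> h.py <<'E'
d=np.array([.155,.988,0]);d/=np.linalg.norm(d);l=np.array([-d[1],d[0],0]);O=np.array([.5412,.038,0])
def W(x,y,z): return O+x*d+y*l+[0,0,z]
def lane(p): p=np.array(p)-O; return np.array([p@d,p@l,p[2]]).round(4)
def tool(lean,off=0):
    dd=R.from_euler('z',off,degrees=True).apply(d);t=np.radians(lean)
    z=np.sin(t)*dd-[0,0,np.cos(t)];y=np.cross(dd,[0,0,1]);return np.stack([np.cross(y,z),y,z],1)
def plan(o,p,Rt):
    Rc=R.from_euler('xyz',o['ee_rot']).as_matrix()
    print('turn',R.from_matrix(Rc.T@Rt).as_rotvec().round(3),'shift cm',(Rc.T@(np.array(p)-o['tool_pos'])*100).round(2))
E
python3 - <<'E'
from bench import robot
from h import *
s=pickle.load(open('top.pkl','rb'))
for u,v in [(395,228),(390,240),(452,243),(452,255),(466,262),(445,312)]: p=cast(s,u,v,.02);print(u,v,p.round(3),lane(p))
print('bottle',lane([.4993,-.169,0]))
o=robot.get_obs();p=W(-.33,.01,.20);print(p);plan(o,p,tool(45))
E
```

```text
395 228 [ 0.38  -0.294  0.02 ] [-0.3533  0.108   0.02  ]
390 240 [ 0.343 -0.277  0.02 ] [-0.3421  0.1469  0.02  ]
452 243 [ 0.329 -0.469  0.02 ] [-0.5341  0.1309  0.02  ]
452 255 [ 0.292 -0.467  0.02 ] [-0.5378  0.1676  0.02  ]
466 262 [ 0.27  -0.509  0.02 ] [-0.5829  0.1833  0.02  ]
445 312 [ 0.121 -0.436  0.02 ] [-0.5334  0.3421  0.02  ]
bottle [-0.211   0.0093  0.    ]
[ 0.48017516 -0.28646258  0.2       ]
turn [ 0.395  0.715 -0.959] shift cm [32.94 -9.78  0.47]
```

{"fn": "move_arm", "kwargs": {"deltas": [0.395, 0.715, -0.959, 30.8, -6.4, 0.5, -0.3, 0.395, 0.715, -0.959, 30.8, -6.4, 0.5, -0.3, 0.395, 0.715, -0.959, 30.8, -6.4, 0.5, -0.3, 0.395, 0.715, -0.959, 30.8, -6.4, 0.5, -0.3, 0.395, 0.715, -0.959, 30.8, -6.4, 0.5, -0.3, 0.395, 0.715, -0.959, 30.8, -6.4, 0.5, -0.3, 0.395, 0.715, -0.959, 30.8, -6.4, 0.5, -0.3, 0.395, 0.715, -0.959, 30.8, -6.4, 0.5, -0.3]}}

```text
time: 0.9
tool_pos: [0.4753, -0.3243, 0.2003]
ee_rot: [-3.122, -0.754, 1.364]
wrist_force: [-0.2, 0.1, -0.3]
width: 0.061
finger_force: 0.0
```

Run:
```python
from bench import robot
from h import *
o=robot.get_obs();print(lane(o['tool_pos']),o['width'],o['joint_positions'].round(3));plan(o,W(-.33,.0093,.018),tool(45))
```

```text
[-0.3682  0.0089  0.2003] 0.06097628917611904 [-0.993  0.475  1.087  0.575  2.1   -0.632]
turn [ 0.016  0.032 -0.037] shift cm [-9.69  0.08 15.9 ]
```

{"fn": "move_arm", "kwargs": {"deltas": [0.016, 0.03, -0.037, -9.7, 0.1, 15.9, -0.3, 0.016, 0.03, -0.037, -9.7, 0.1, 15.9, -0.3, 0.016, 0.03, -0.037, -9.7, 0.1, 15.9, -0.3, 0.016, 0.03, -0.037, -9.7, 0.1, 15.9, -0.3, 0.016, 0.03, -0.037, -9.7, 0.1, 15.9, -0.3, 0.016, 0.03, -0.037, -9.7, 0.1, 15.9, -0.3]}}

```text
time: 1.5
tool_pos: [0.4793, -0.2891, 0.0182]
ee_rot: [-3.137, -0.782, 1.404]
wrist_force: [-0.2, 0.8, 1.4]
width: 0.0611
finger_force: 0.0
```

Run:
```python
from bench import robot
from h import *
o=robot.get_obs();print(lane(o['tool_pos']),o['width'],o['wrist_force'].round(2));plan(o,W(-.26,.0093,.018),tool(45));plan(o,W(-.08,.001,.018),tool(45))
s=robot.snapshot('scene');pickle.dump(s,open('s2.pkl','wb'));cv2.imwrite('pics/s2.png',cv2.resize(s['image'][60:280,100:460],None,fx=2.2,fy=2.2)[:,:,::-1])
```

```text
[-0.3328  0.0105  0.0182] 0.06107672146549199 [-0.23  0.81  1.41]
turn [ 0.003  0.004 -0.008] shift cm [5.15 0.06 5.14]
turn [ 0.003  0.004 -0.008] shift cm [17.93  0.76 17.82]
```

View pics/s2.png

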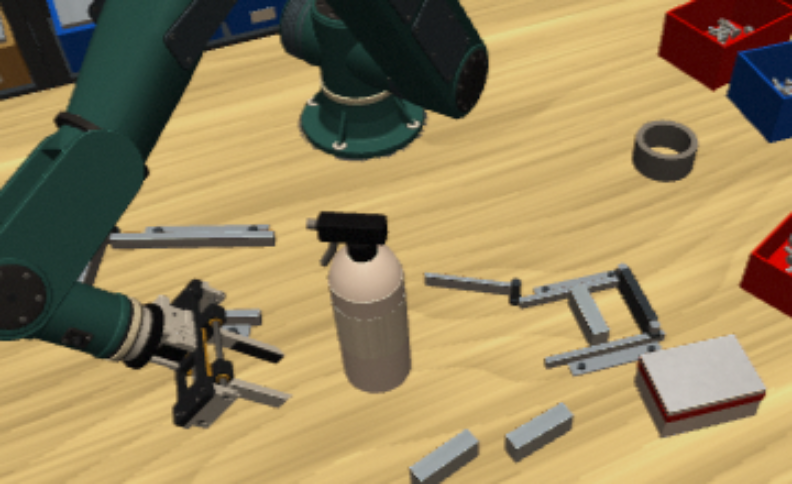

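The gripper is at (240,375), cradle fingers aimed at the base of the bottle (372,370), and the lane ahead is free. I'll move gently up to contact.

{"fn": "move_arm", "kwargs": {"deltas": [0, 0, 0, 2.0, 0, 2.0, -0.3, 0, 0, 0, 4.0, 0.1, 4.0, -0.3, 0, 0, 0, 5.1, 0.1, 5.1, -0.3, 0, 0, 0, 5.4, 0.1, 5.4, -0.3, 0, 0, 0, 5.7, 0.1, 5.7, -0.3, 0, 0, 0, 6.0, 0.1, 6.0, -0.3, 0, 0, 0, 6.3, 0.1, 6.3, -0.3, 0, 0, 0, 6.6, 0.1, 6.6, -0.3]}}

```text
time: 2.35
tool_pos: [0.4958, -0.1991, 0.0177]
ee_rot: [-3.14, -0.777, 1.404]
wrist_force: [-1.5, -3.9, 1.5]
width: 0.0614
finger_force: 2.1
```

```bash
cat > st.py <<'E'
from bench import robot
from h import *
import sys
o=robot.get_obs();print('tcp',lane(o['tool_pos']),round(o['width'],4),'F lane',round(o['wrist_force']@d,2),round(o['wrist_force']@l,2),'t',o['time'])
if len(sys.argv)>1:
    for n in ['top','scene']:
        q=robot.snapshot(n);P=cloud(q)[q['depth']>0];L=(P-O)@np.stack([d,l,[0,0,1]],1)
        m=(L[:,2]>.05)&(L[:,2]<.175)&(abs(L[:,1])<.06)&(L[:,0]>o['tool_pos']@d-O@d+.012)&(L[:,0]<.13)
        from scipy.optimize import least_squares
        B=L[m]
        if len(B)>20:
            f=lambda c:np.hypot(B[:,0]-c[0]-c[2]*B[:,2],B[:,1]-c[1]-c[3]*B[:,2])-.044
            r=least_squares(lambda c:np.hypot(B[:,0]-c[0],B[:,1]-c[1])-.044,[B[:,0].mean(),B[:,1].mean()],loss='soft_l1',f_scale=.002);print(n,len(B),'bottle lane',r.x.round(4),'med',np.median(abs(r.fun)).round(4))
            if 'blk' in sys.argv and n=='top': pass
        m=(L[:,2]>.028)&(L[:,2]<.0365)&(abs(L[:,1])<.045)&(L[:,0]>.05)&(L[:,0]<.15)
        if m.sum()>30: print('  block x range',np.percentile(L[m,0],[2,50,98]).round(4))
E
python3 st.py x
```

```text
tcp [-0.2413  0.0081  0.0177] 0.0614 F lane -4.06 0.91 t 2.35
top 160 bottle lane [-0.2038  0.0087] med 0.0003
  block x range [0.0678 0.0808 0.1461]
scene 726 bottle lane [-0.2035  0.0083] med 0.0006
  block x range [0.0659 0.0801 0.1455]
```

{"fn": "move_arm", "kwargs": {"deltas": [0, 0, 0, 0.6, 0.06, 0.6, -0.3, 0, 0, 0, 1.3, 0.12, 1.3, -0.3, 0, 0, 0, 2.0, 0.2, 2.0, -0.3, 0, 0, 0, 2.7, 0.25, 2.7, -0.3, 0, 0, 0, 3.4, 0.32, 3.4, -0.3, 0, 0, 0, 4.1, 0.38, 4.1, -0.3, 0, 0, 0, 4.8, 0.44, 4.8, -0.3, 0, 0, 0, 5.4, 0.5, 5.4, -0.3]}}

```text
time: 3.25
tool_pos: [0.513, -0.1221, 0.0173]
ee_rot: [-3.138, -0.78, 1.406]
wrist_force: [-1.5, -4.6, 2.5]
width: 0.0613
finger_force: 2.8
```

```bash
python3 st.py x
```

```text
tcp [-0.1625  0.0031  0.0173] 0.0613 F lane -4.79 0.8 t 3.25
top 121 bottle lane [-0.1251  0.0038] med 0.0002
  block x range [0.0676 0.0804 0.1461]
scene 665 bottle lane [-0.1243  0.0033] med 0.0007
  block x range [0.0664 0.0798 0.1447]
```

{"fn": "move_arm", "kwargs": {"deltas": [0, 0, 0, 0.6, 0.04, 0.6, -0.3, 0, 0, 0, 1.3, 0.08, 1.3, -0.3, 0, 0, 0, 2.0, 0.12, 2.0, -0.3, 0, 0, 0, 2.7, 0.16, 2.7, -0.3, 0, 0, 0, 3.4, 0.2, 3.4, -0.3, 0, 0, 0, 4.1, 0.24, 4.1, -0.3, 0, 0, 0, 4.7, 0.28, 4.7, -0.3, 0, 0, 0, 5.0, 0.3, 5.0, -0.3]}}

```text
time: 4.15
tool_pos: [0.5272, -0.0526, 0.0167]
ee_rot: [-3.138, -0.78, 1.406]
wrist_force: [-2.2, -4.5, 1.8]
width: 0.0612
finger_force: 2.6
```

```bash
python3 st.py x
python3 - <<'E'
from h import *
for n in ['top','scene']:
    q=pickle.load(open(n+'.pkl','rb'));P=cloud(q)[q['depth']>0];L=(P-O)@np.stack([d,l,[0,0,1]],1)
    m=(L[:,2]>.011)&(L[:,2]<.019)&(L[:,0]>-.01)&(L[:,0]<.18)&(abs(L[:,1])<.064);L=L[m]
    print(n,L[:,0].min(),L[:,0].max())
    for a in(0.01,.05,.09,.13):
        S=L[(L[:,0]>a)&(L[:,0]<a+.03)]
        for sg in(1,-1):
            y=S[sg*S[:,1]>.03][:,1]; print(a,sg,len(y),np.percentile(y,[0,5,50,95,100]).round(4) if len(y) else '')
E
```

```text
tcp [-0.0916 -0.0002  0.0167] 0.0612 F lane -4.74 1.43 t 4.15
top 102 bottle lane [-0.0543  0.0005] med 0.0002
  block x range [0.0678 0.0805 0.1459]
scene 602 bottle lane [-0.0546 -0.0001] med 0.0007
  block x range [0.066  0.0802 0.1452]
top 0.0007110449828930344 0.16950262843453878
0.01 1 19 [0.0492 0.0494 0.0532 0.0573 0.0584]
0.01 -1 28 [-0.0591 -0.0585 -0.0537 -0.0495 -0.0338]
0.05 1 29 [0.0405 0.0489 0.0543 0.0584 0.0586]
0.05 -1 25 [-0.0597 -0.0591 -0.0542 -0.0387 -0.0302]
0.09 1 29 [0.0489 0.0493 0.0534 0.0572 0.0586]
0.09 -1 29 [-0.0593 -0.0592 -0.0551 -0.0493 -0.0487]
0.13 1 17 [0.0417 0.0444 0.0531 0.0593 0.0621]
0.13 -1 15 [-0.0593 -0.0573 -0.0527 -0.0459 -0.0422]
scene -0.009568933462865801 0.16726873892384078
0.01 1 35 [0.0458 0.0465 0.0507 0.0576 0.0608]
0.01 -1 38 [-0.0629 -0.0625 -0.0568 -0.0494 -0.0472]
0.05 1 26 [0.031  0.0354 0.0518 0.0571 0.0579]
0.05 -1 47 [-0.0611 -0.0603 -0.0542 -0.0385 -0.0301]
0.09 1 21 [0.0465 0.0469 0.0514 0.0579 0.0587]
0.09 -1 32 [-0.061  -0.0605 -0.0558 -0.0507 -0.0495]
0.13 1 21 [0.0304 0.0339 0.0472 0.0559 0.0561]
0.13 -1 25 [-0.0609 -0.0606 -0.0551 -0.0371 -0.032 ]
```

{"fn": "move_arm", "kwargs": {"deltas": [0, 0, 0, 0.7, 0.02, 0.6, -0.3, 0, 0, 0, 1.4, 0.04, 1.3, -0.3, 0, 0, 0, 2.1, 0.06, 2.0, -0.3, 0, 0, 0, 2.8, 0.06, 2.7, -0.3, 0, 0, 0, 3.5, 0.06, 3.4, -0.3, 0, 0, 0, 4.2, 0.06, 4.1, -0.3, 0, 0, 0, 4.7, 0.06, 4.6, -0.3, 0, 0, 0, 5.0, 0.06, 4.9, -0.3]}}

```text
time: 5.05
tool_pos: [0.539, 0.0163, 0.0168]
ee_rot: [-3.137, -0.78, 1.405]
wrist_force: [-0.6, -4.1, -0.7]
width: 0.0613
finger_force: 2.0
```

```bash
python3 st.py x
```

```text
tcp [-0.0218 -0.0012  0.0168] 0.0613 F lane -4.16 -0.0 t 5.05
top 91 bottle lane [ 0.0156 -0.0005] med 0.0003
  block x range [0.0678 0.0819 0.1457]
scene 559 bottle lane [ 0.0154 -0.0011] med 0.0007
  block x range [0.0666 0.0817 0.145 ]
```

{"fn": "move_arm", "kwargs": {"deltas": [0, 0, 0, 0.35, 0, 0.3, -0.3, 0, 0, 0, 0.65, 0, 0.6, -0.3, 0, 0, 0, 0.95, 0, 0.9, -0.3, 0, 0, 0, 1.25, 0, 1.2, -0.3, 0, 0, 0, 1.55, 0, 1.5, -0.3, 0, 0, 0, 1.85, 0, 1.8, -0.3, 0, 0, 0, 2.15, 0, 2.1, -0.3, 0, 0, 0, 2.45, 0, 2.4, -0.3]}}

```text
time: 5.95
tool_pos: [0.5452, 0.0483, 0.017]
ee_rot: [-3.139, -0.778, 1.405]
wrist_force: [-0.4, -6.1, 0.1]
width: 0.0612
finger_force: 2.6
```

```bash
python3 st.py x
```

```text
tcp [ 0.0108 -0.0024  0.017 ] 0.0612 F lane -6.12 -0.55 t 5.95
top 88 bottle lane [0.0413 0.0823] med 0.0031
  block x range [0.0916 0.1091 0.1462]
scene 549 bottle lane [ 0.0481 -0.0023] med 0.0007
  block x range [0.0622 0.108  0.1449]
```

{"fn": "move_arm", "kwargs": {"deltas": [0, 0, 0, 0.2, -0.05, 0.2, -0.3, 0, 0, 0, 0.4, -0.1, 0.4, -0.3, 0, 0, 0, 0.6, -0.15, 0.6, -0.3, 0, 0, 0, 0.75, -0.15, 0.75, -0.3, 0, 0, 0, 0.9, -0.15, 0.9, -0.3, 0, 0, 0, 1.05, -0.15, 1.05, -0.3, 0, 0, 0, 1.15, -0.15, 1.15, -0.3, 0, 0, 0, 1.25, -0.15, 1.25, -0.3]}}

```text
time: 6.85
tool_pos: [0.5466, 0.0659, 0.017]
ee_rot: [-3.139, -0.778, 1.405]
wrist_force: [-1.3, -6.1, -0.6]
width: 0.0612
finger_force: 2.7
```

```bash
python3 st.py
```

```text
tcp [ 0.0284 -0.001   0.017 ] 0.0612 F lane -6.22 0.3 t 6.85
```

{"fn": "move_arm", "kwargs": {"deltas": [0, 0, 0, 0.07, 0, 0.07, -0.3, 0, 0, 0, 0.14, 0, 0.14, -0.3, 0, 0, 0, 0.21, 0, 0.21, -0.3, 0, 0, 0, 0.28, 0, 0.28, -0.3, 0, 0, 0, 0.35, 0, 0.35, -0.3]}}

```text
time: 7.35
tool_pos: [0.5473, 0.0708, 0.017]
ee_rot: [-3.139, -0.778, 1.405]
wrist_force: [-1.0, -6.3, -0.6]
width: 0.0612
finger_force: 2.7
```

```bash
python3 st.py
```

```text
tcp [ 0.0334 -0.001   0.017 ] 0.0612 F lane -6.38 0.0 t 7.35
```

{"fn": "move_arm", "kwargs": {"deltas": [0, 0, 0, 0.07, 0, 0.07, -0.3, 0, 0, 0, 0.14, 0, 0.14, -0.3, 0, 0, 0, 0.21, 0, 0.21, -0.3]}}

```text
time: 7.65
tool_pos: [0.5478, 0.0737, 0.017]
ee_rot: [-3.139, -0.779, 1.405]
wrist_force: [-1.1, -6.0, 0.4]
width: 0.0611
finger_force: 2.7
```

{"fn": "move_arm", "kwargs": {"deltas": [0, 0, 0, 0.07, 0, 0.07, -0.3, 0, 0, 0, 0.14, 0, 0.14, -0.3]}}

```text
time: 7.85
tool_pos: [0.5482, 0.0757, 0.017]
ee_rot: [-3.139, -0.779, 1.405]
wrist_force: [-0.9, -6.1, 0.2]
width: 0.061
finger_force: 2.8
```

{"fn": "move_arm", "kwargs": {"deltas": [0, 0, 0, 0.07, 0, 0.07, -0.3, 0, 0, 0, 0.14, 0, 0.14, -0.3]}}

```text
time: 8.05
tool_pos: [0.5487, 0.0773, 0.017]
ee_rot: [-3.14, -0.778, 1.405]
wrist_force: [-0.7, -7.5, -0.1]
width: 0.0614
finger_force: 3.1
```

{"fn": "move_arm", "kwargs": {"deltas": [0, 0, 0, 0.04, 0, 0.04, -0.3, 0, 0, 0, 0.04, 0, 0.04, -0.3]}}

```text
time: 8.25
tool_pos: [0.5488, 0.0775, 0.017]
ee_rot: [-3.14, -0.777, 1.405]
wrist_force: [-0.9, -8.8, 0.2]
width: 0.0611
finger_force: 3.7
```

{"fn": "move_arm", "kwargs": {"deltas": [0, 0, 0, 0.06, 0, 0.06, -0.3, 0, 0, 0, 0.11, 0, 0.11, -0.3, 0, 0, 0, 0.11, 0, 0.11, -0.3]}}

```text
time: 8.55
tool_pos: [0.5491, 0.0778, 0.017]
ee_rot: [-3.141, -0.775, 1.406]
wrist_force: [-2.8, -12.9, 2.9]
width: 0.0611
finger_force: 5.8
```

{"fn": "move_arm", "kwargs": {"deltas": [0, 0, 0, 0.06, 0, 0.06, -0.3, 0, 0, 0, 0.12, 0, 0.12, -0.3, 0, 0, 0, 0.12, 0, 0.12, -0.3]}}

```text
time: 8.85
tool_pos: [0.5493, 0.078, 0.0169]
ee_rot: [3.141, -0.772, 1.407]
wrist_force: [-6.1, -18.2, 4.2]
width: 0.0615
finger_force: 8.3
```

{"fn": "move_arm", "kwargs": {"deltas": [0, 0, 0, 0, 0, 0, -0.3, 0, 0, 0, 0, 0, 0, -0.3, 0, 0, 0, 0, 0, 0, -0.3, 0, 0, 0, 0, 0, 0, -0.3, 0, 0, 0, 0, 0, 0, -0.3, 0, 0, 0, 0, 0, 0, -0.3, 0, 0, 0, 0, 0, 0, -0.3]}}

```text
time: 9.55
tool_pos: [0.5493, 0.0781, 0.0169]
ee_rot: [3.142, -0.773, 1.407]
wrist_force: [-5.2, -17.9, 4.6]
width: 0.0609
finger_force: 8.3
```

```bash
python3 st.py x
python3 - <<'E'
from bench import robot
from h import *
s=robot.snapshot('top');P=cloud(s);L=(P-O)@np.stack([d,l,[0,0,1]],1)
m=(L[...,2]>.027)&(L[...,2]<.04)&(L[...,0]>-.16)&(L[...,0]<.0)&(L[...,1]>.05)&(L[...,1]<.2)
B=L[m];print(len(B),B.min(0),B.max(0))
cv2.imwrite('pics/t3.png',cv2.resize(s['image'][110:260,200:400],None,fx=4,fy=4)[:,:,::-1])
E
```

```text
tcp [ 0.0408 -0.0018  0.0169] 0.0609 F lane -18.51 2.41 t 9.55
top 85 bottle lane [ 0.0773 -0.0008] med 0.0003
  block x range [0.0689 0.1364 0.1461]
scene 507 bottle lane [ 0.0765 -0.0015] med 0.0007
  block x range [0.0538 0.13   0.1455]
83 [-0.11665857  0.05924009  0.02786312] [-0.00046536  0.1246282   0.03993745]
```

View pics/t3.png

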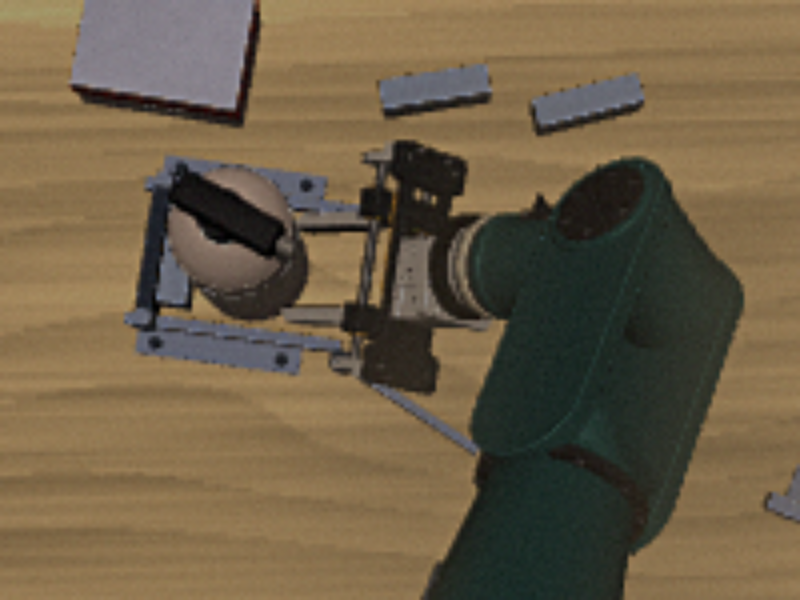

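The bottle is home at (235,240), with the block against the dark stop and the gate still open at (425,415). I held about 18 N. Next: straight back, up, and close the fingers.

{"fn": "move_arm", "kwargs": {"deltas": [0, 0, 0, -0.3, 0, -0.3, -0.3, 0, 0, 0, -1.0, 0, -1.0, -0.3, 0, 0, 0, -3.0, 0, -3.0, -0.3, 0, 0, 0, -5.5, 0, -5.5, -0.3, 0, 0, 0, -7.5, 0, -7.5, -0.3, 0, 0, 0, -5.0, 0, -10.0, 1, 0, 0, 0, -2.0, 0, -13.0, 1, 0, 0, 0, 0.0, 0, -15.0, 1]}}

```text
time: 10.5
tool_pos: [0.5323, -0.0216, 0.1265]
ee_rot: [-3.14, -0.782, 1.407]
wrist_force: [0.2, -0.7, 0.9]
width: 0.0403
finger_force: 0.0
```

```bash
python3 st.py x
python3 - <<'E'
from bench import robot
from h import *
o=robot.get_obs();plan(o,W(-.066,.142,.115),tool(45))
s=robot.snapshot('top');P=cloud(s);L=(P-O)@np.stack([d,l,[0,0,1]],1)
m=(L[...,2]>.029)&(L[...,2]<.04)&(L[...,0]>-.16)&(L[...,0]<-.01)&(L[...,1]>.05)&(L[...,1]<.2)
B=L[m];c=B.mean(0)-[-.002,.066,0];print(len(B),'gate v',np.arctan2(-c[0],-c[1]))
print('wrist in top', [ (n) for n in ()])
E
```

```text
tcp [-0.0603 -0.0005  0.1265] 0.0403 F lane -0.64 -0.25 t 10.5
top 182 bottle lane [ 0.0772 -0.0007] med 0.0003
  block x range [0.0604 0.1367 0.1464]
scene 930 bottle lane [ 0.0762 -0.0014] med 0.0007
  block x range [0.0522 0.1301 0.145 ]
turn [ 0.009  0.006 -0.   ] shift cm [ -1.33 -14.44   0.46]
98 gate v 2.0219448877742154
wrist in top []
```

{"fn": "move_arm", "kwargs": {"deltas": [0, 0, 0, 0, -5, 0, 1, 0, 0, 0, 0, -10, 0, 1, 0, 0, 0, -0.5, -14.4, 0, 1, 0, 0, 0, -1.3, -14.4, 0.5, 1, 0, 0, 0, -4.0, -14.4, 3.2, 1, 0, 0, 0, -6.5, -14.4, 5.7, 1, 0, 0, 0, -8.0, -14.4, 7.2, 1, 0, 0, 0, -8.0, -14.4, 7.2, 1]}}

```text
time: 11.45
tool_pos: [0.3861, -0.0021, 0.0134]
ee_rot: [-3.126, -0.785, 1.397]
wrist_force: [0.2, -0.7, 0.1]
width: 0.0005
finger_force: 0.0
```

```bash
python3 st.py
python3 - <<'E'
from bench import robot
from h import *
o=robot.get_obs();print(o['wrist_force'].round(1),o['width'])
for v,off in [(2.0,30),(1.8,22),(1.6,17),(1.4,18),(1.2,18),(1.0,18),(.8,17),(.6,16),(.4,14),(.2,12),(0,10)]:
    x=-.002-.09*np.sin(v)-off/1000*np.cos(v); y=.066-.09*np.cos(v)+off/1000*np.sin(v);print(v,round(x,4),round(y,4),end=' ');plan(o,W(x,y,.02),tool(45))
s=robot.snapshot('scene');cv2.imwrite('pics/s4.png',cv2.resize(s['image'][60:280,180:480],None,fx=2.5,fy=2.5)[:,:,::-1])
E
```

```text
tcp [-0.0637  0.147   0.0134] 0.0005 F lane -0.63 -0.3 t 11.45
[ 0.2 -0.7  0.1] 0.000481241910530884
2.0 -0.0714 0.1307 turn [-0.003  0.    -0.013] shift cm [-0.05  1.63 -1.01]
1.8 -0.0846 0.1079 turn [-0.003  0.    -0.013] shift cm [-0.96  3.92 -1.96]
1.6 -0.0915 0.0856 turn [-0.003  0.    -0.013] shift cm [-1.41  6.15 -2.45]
1.4 -0.0937 0.0684 turn [-0.003  0.    -0.013] shift cm [-1.55  7.87 -2.61]
1.2 -0.0924 0.0502 turn [-0.003  0.    -0.013] shift cm [-1.43  9.7  -2.52]
1.0 -0.0875 0.0325 turn [-0.003  0.    -0.013] shift cm [-1.06 11.46 -2.18]
0.8 -0.0784 0.0155 turn [-0.003  0.    -0.013] shift cm [-0.4  13.15 -1.54]
0.6 -0.066 0.0008 turn [-0.003  0.    -0.013] shift cm [ 0.5  14.62 -0.67]
0.4 -0.0499 -0.0114 turn [-0.003  0.    -0.013] shift cm [ 1.65 15.83  0.46]
0.2 -0.0316 -0.0198 turn [-0.003  0.    -0.013] shift cm [ 2.95 16.65  1.75]
0 -0.012 -0.024 turn [-0.003  0.    -0.013] shift cm [ 4.35 17.05  3.14]
```

View pics/s4.png

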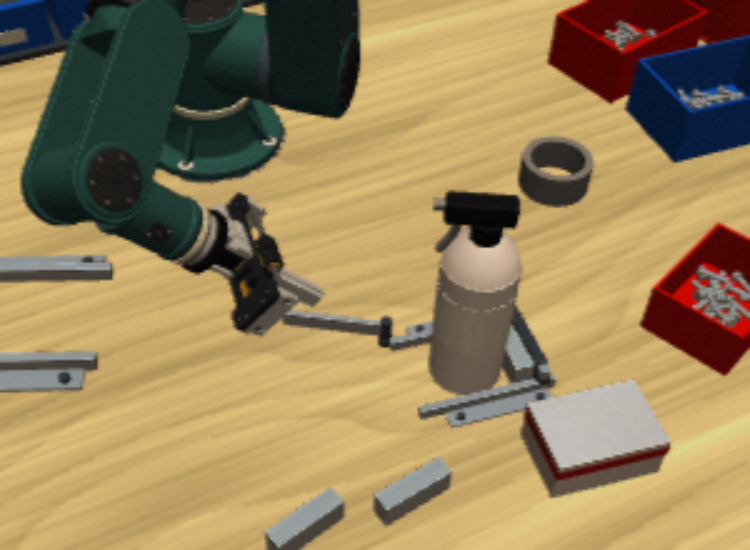

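The closed fingers (310,290) are on the robot side of the bar (330,322), and the bottle is standing home. Now I'll sweep the gate.

{"fn": "move_arm", "kwargs": {"deltas": [0, 0, 0, 0, 0.8, -0.6, 1, 0, 0, 0, -0.1, 1.7, -1.0, 1, 0, 0, 0, -0.5, 2.8, -1.5, 1, 0, 0, 0, -1.0, 3.9, -2.0, 1, 0, 0, 0, -1.2, 5.0, -2.2, 1, 0, 0, 0, -1.4, 6.1, -2.4, 1, 0, 0, 0, -1.5, 7.0, -2.5, 1, 0, 0, 0, -1.5, 7.9, -2.6, 1]}}

```text
time: 12.3
tool_pos: [0.4624, -0.046, 0.0243]
ee_rot: [-3.138, -0.78, 1.405]
wrist_force: [-1.4, 0.3, -0.7]
width: 0.0007
finger_force: 0.5
```

```bash
cat > g.py <<'E'
from bench import robot
from h import *
o=robot.get_obs();print(lane(o['tool_pos']),o['wrist_force'].round(1))
for n in('scene','top'):
    s=robot.snapshot(n);P=cloud(s);L=(P-O)@np.stack([d,l,[0,0,1]],1)
    r=np.hypot(L[...,0]+.002,L[...,1]-.066);m=(s['depth']>0)&(L[...,2]>.028)&(L[...,2]<.038)&(r<.128)&(r>.03)&(L[...,0]<.006)
    B=L[m]
    if len(B): a=np.arctan2(-(B[:,0]+.002),-(B[:,1]-.066));print(n,len(B),'gate v',np.percentile(a,[10,50,90]).round(3))
for v,off in [(1.2,18),(1.0,18),(.8,17),(.6,16),(.4,14),(.2,12),(0,10)]:
    x=-.002-.09*np.sin(v)-off/1000*np.cos(v); y=.066-.09*np.cos(v)+off/1000*np.sin(v);print(v,end=' ');plan(o,W(x,y,.018),tool(45))
E
python3 g.py
```

```text
[-0.0952  0.0648  0.0243] [-1.4  0.3 -0.7]
scene 120 gate v [1.31  1.379 1.467]
top 79 gate v [1.342 1.4   1.507]
1.2 turn [ 0.003  0.006 -0.007] shift cm [-0.23  1.46  0.65]
1.0 turn [ 0.003  0.006 -0.007] shift cm [0.13 3.22 1.01]
0.8 turn [ 0.003  0.006 -0.007] shift cm [0.79 4.92 1.65]
0.6 turn [ 0.003  0.006 -0.007] shift cm [1.68 6.38 2.52]
0.4 turn [ 0.003  0.006 -0.007] shift cm [2.83 7.59 3.66]
0.2 turn [ 0.003  0.006 -0.007] shift cm [4.14 8.42 4.95]
0 turn [ 0.003  0.006 -0.007] shift cm [5.54 8.82 6.33]
```

Gate follows. Continue.

{"fn": "move_arm", "kwargs": {"deltas": [0, 0, 0, -0.1, 0.8, 0.4, 1, 0, 0, 0, -0.2, 1.5, 0.6, 1, 0, 0, 0, 0.0, 2.3, 0.8, 1, 0, 0, 0, 0.1, 3.2, 1.0, 1, 0, 0, 0, 0.4, 4.1, 1.3, 1, 0, 0, 0, 0.8, 4.9, 1.6, 1, 0, 0, 0, 1.2, 5.7, 2.1, 1, 0, 0, 0, 1.7, 6.4, 2.5, 1]}}

```text
time: 13.2
tool_pos: [0.5304, -0.0266, 0.0181]
ee_rot: [-3.138, -0.78, 1.405]
wrist_force: [-1.2, 0.4, -0.2]
width: 0.0009
finger_force: 0.5
```

```bash
python3 g.py
```

```text
[-0.0654  0.0006  0.0181] [-1.2  0.4 -0.2]
scene 119 gate v [0.589 0.653 0.807]
top 96 gate v [0.586 0.634 0.776]
1.2 turn [ 0.003  0.006 -0.007] shift cm [-1.96 -4.93 -1.9 ]
1.0 turn [ 0.003  0.006 -0.007] shift cm [-1.6  -3.17 -1.55]
0.8 turn [ 0.003  0.006 -0.007] shift cm [-0.94 -1.48 -0.91]
0.6 turn [ 0.003  0.006 -0.007] shift cm [-0.05 -0.01 -0.03]
0.4 turn [ 0.003  0.006 -0.007] shift cm [1.1 1.2 1.1]
0.2 turn [ 0.003  0.006 -0.007] shift cm [2.41 2.02 2.39]
0 turn [ 0.003  0.006 -0.007] shift cm [3.81 2.42 3.78]
```

{"fn": "move_arm", "kwargs": {"deltas": [0, 0, 0, 0.5, 0.6, 0.5, 1, 0, 0, 0, 1.1, 1.2, 1.1, 1, 0, 0, 0, 1.7, 1.6, 1.7, 1, 0, 0, 0, 2.4, 2.0, 2.4, 1, 0, 0, 0, 2.8, 2.2, 2.8, 1, 0, 0, 0, 3.1, 2.3, 3.1, 1, 0, 0, 0, 3.3, 2.4, 3.3, 1, 0, 0, 0, 3.5, 2.4, 3.5, 1]}}

```text
time: 14.1
tool_pos: [0.5617, 0.0179, 0.018]
ee_rot: [-3.138, -0.78, 1.405]
wrist_force: [-1.0, -0.9, -0.1]
width: 0.0005
finger_force: 0.5
```

```bash
python3 g.py
```

```text
[-0.0167 -0.0234  0.018 ] [-1.  -0.9 -0.1]
scene 112 gate v [0.006 0.067 0.238]
top 97 gate v [-0.014  0.043  0.183]
1.2 turn [ 0.004  0.006 -0.007] shift cm [-5.44 -7.29 -5.36]
1.0 turn [ 0.004  0.006 -0.007] shift cm [-5.07 -5.53 -5.  ]
0.8 turn [ 0.004  0.006 -0.007] shift cm [-4.42 -3.84 -4.36]
0.6 turn [ 0.004  0.006 -0.007] shift cm [-3.53 -2.37 -3.48]
0.4 turn [ 0.004  0.006 -0.007] shift cm [-2.37 -1.17 -2.35]
0.2 turn [ 0.004  0.006 -0.007] shift cm [-1.07 -0.34 -1.06]
0 turn [ 0.004  0.006 -0.007] shift cm [0.33 0.06 0.32]
```

Nearly shut. Next, small steps onto the stop.

{"fn": "move_arm", "kwargs": {"deltas": [0, 0, 0, 0.1, 0, 0.1, 1, 0, 0, 0, 0.2, 0, 0.2, 1, 0, 0, 0, 0.3, 0, 0.3, 1, 0, 0, 0, 0.35, 0, 0.35, 1, 0, 0, 0, 0.4, 0, 0.4, 1]}}

```text
time: 14.7
tool_pos: [0.5625, 0.0212, 0.0178]
ee_rot: [-3.139, -0.776, 1.405]
wrist_force: [-4.3, -10.2, 4.1]
width: 0.0008
finger_force: 5.3
```

The gate is firmly on its stop, at about 10 N. Back off and check.

{"fn": "move_arm", "kwargs": {"deltas": [0, 0, 0, -0.2, 0, -0.2, 1, 0, 0, 0, -0.5, 0, -0.5, 1, 0, 0, 0, -2.0, 0, -2.0, 1, 0, 0, 0, -5.0, 0, -5.0, 1, 0, 0, 0, -8.0, 0, -8.0, 1, 0, 0, 0, -8.0, 0, -8.0, 1]}}

```text
time: 15.3
tool_pos: [0.5446, -0.0927, 0.0185]
ee_rot: [-3.14, -0.778, 1.401]
wrist_force: [0.6, -0.4, 0.4]
width: 0.0003
finger_force: 0.0
```

```bash
python3 st.py x; python3 g.py|head -3
python3 - <<'E'
from bench import robot
import cv2
s=robot.snapshot('top');cv2.imwrite('pics/t5.png',cv2.resize(s['image'][100:250,190:390],None,fx=4,fy=4)[:,:,::-1])
E
```

```text
tcp [-0.1286 -0.0236  0.0185] 0.0003 F lane -0.32 -0.69 t 15.3
top 182 bottle lane [ 0.0772 -0.0007] med 0.0003
  block x range [0.0551 0.1378 0.1469]
scene 942 bottle lane [ 0.0763 -0.0012] med 0.0006
  block x range [0.0554 0.1305 0.1451]
[-0.1247 -0.0225  0.0185] [-0.3 -0.4 -0.6]
scene 87 gate v [-0.021  0.032  0.082]
top 77 gate v [-0.045  0.003  0.053]
```

View pics/t5.png

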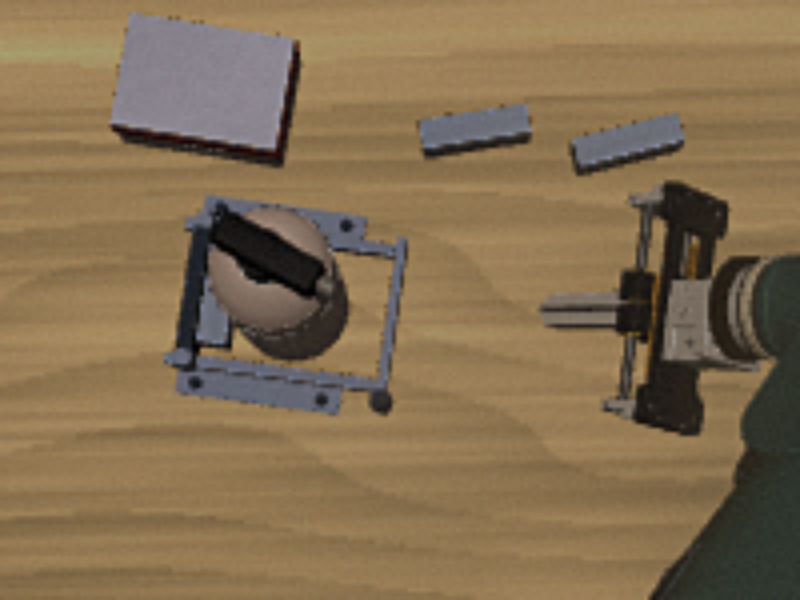

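The gate bar (395,310) is shut across the mouth. The bottle (275,275) stands home against the block, which is on the end stop, and the carton (205,90) looks unmoved.

```bash
python3 -c "
from bench import robot
print(robot.close_job())"
```

```text
the job is handed in; nothing more can be done
None
```

I handed the job in at about 15 s: the bottle stands home against the block and end stop after a steady push of about 18 N for 0.7 s with the gate open, and the gate is now shut behind it; no verdict was returned.

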